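Seat a pulley in the V of a drilling jig and set its mark to the pointer

TASK

Get the pulley ready for drilling: slide it along the jig's base plate, without lifting or tipping it, into the V until it rests against both flanks and the back stop, and turn it by its rim so that the line engraved on it faces the pointer on the back stop. Leave it fully seated, flat and let go, and leave the jar, the tin and the tape measure where they are.

Things in the scene. Friction and masses are not known exactly. Their poses are not given: they have to be found in the camera images.
- jig: Drilling jig, fixed. Dark steel plate 8 mm thick, local x -170 to +100 mm, y -100 to +100. Origin: underside of the plate, below the centre of a seated pulley; +x runs from the V's open mouth to its back stop, z up. Two bright flank blocks form a 90 degree V. Back stop: dark block 22 mm wide, face at x = 60 mm, top 34 mm above the plate, a small pointer on top.
- pointer_tip (a point): Tip of the pointer (a corner of a bright square plate, 4 mm thick, on top of the back stop, pointing along the jig's -x towards the pulley), at (61, 0, 44) mm in the jig's frame.
- seat (a point): Where the centre of the pulley's underside is when it touches both flanks and the back stop: (0, 0, 8) mm in the jig's frame, on the plate's top; axes as the jig's. The flanks (22 mm high, 20 mm thick, 70 mm long) then touch it at (42, 42) and (42, -42) mm; their mouth ends lie near (14, 70) and (14, -70).
- pulley: Loose aluminium pulley, 0.4 to 0.9 kg, flat on the plate before the V. Origin: centre of its underside; z up, x along its engraved line. Bottom flange 120 mm diameter, 9 mm high; above it a rim of outer diameter 116 to 117, inner 96 mm (wall 10 mm), top at 34 mm. Inside: a flat web at 10 mm and a central hub 29 mm wide, 34 mm high, leaving a ring-shaped space 33 mm wide.
- mark (a point): Outer end of the one dark engraved radial line (5 mm wide, runs from hub to rim), on the rim's top face, at (58, 0, 34) mm in the pulley's frame. At the start the line is turned 0.6 to 1.3 rad counter-clockwise (seen from above) from the jig's +x direction.
- jar_of_washers: Screw-lid jar of washers, 72 mm diameter, 103 mm high, right of the jig towards the back; bystander. Origin: centre of its underside.
- paste_tin: Round tin with a press lid, 70 mm diameter, 64 mm high, left of the jig; bystander. Origin: centre of its underside.
- tape_measure: Tape measure, 67 x 80 x 32 mm, left of the jig nearer the robot; bystander. Origin: centre of its underside.

How it is judged:
By the outcome, as a careful person would: the job done as asked, in the order asked, and still so for the second after the job is handed in, with the robot touching nothing.
It also fails if it takes over 72 s, if anything falls off the work surface, if the arm or the gripper's body presses on something with over 40 N, if the wrist force passes 120 N, or if a joint passes its speed limit or range.

ROBOT

A 7-joint arm with a two-finger parallel gripper is mounted at the origin on a cart in front of the work surface, level with it; the furniture and walls round the work are solid. World frame = base frame: x ahead of the robot, y to its left, z up, the work surface at z = 0. Lengths are in m, angles in rad, forces in N, time in s.
With the tool pointing down it reaches from about 0.4 to 0.925 m from the base axis. Payload 5.6 kg.
Tool frame: the origin (TCP) lies at the very end of the fingers, on their centre line; the grasp point (between the pads) lies 19 mm behind it; y points along the fingers, x is the direction in which the jaws open and shut, and the axes are right-handed (so a half turn about y gives the same grasp; the last joint's range is limited). The gripper opens to 85 mm and grips with 20 to 120 N. Pads are 22 mm wide; open, the fingers measure 114 mm over their backs; the gripper's body (76 mm by 85 mm) begins 54 mm behind the grasp point. The pads swing forward as they close: fully open they stand 13 mm farther back than shut.
Start: joints at [1.301, 0.468, -0.012, 1.603, 0.006, 1.071, -0.056], TCP at [0.146, -0.633, 0.207] pointing down, gripper open.
Joint ranges: [-2.53, 2.53], [-0.31, 2.02], [-1.57, 1.55], [0.28, 2.44], [-1.29, 4.43], [0.15, 1.84], [-2.92, 2.92]. Speed limits (rad/s): [2.57, 2.57, 3.14, 3.14, 3.14, 3.14, 3.14].

INTERFACE

Orientations are given as a rotation vector (axis times angle).
In Python, from workcell import r gives the robot as it stands. The module is installed in compiled form; this text tells all that it offers.
- The arm moves only by the shell command python3 -m jog 'ROWS' [OPENING] [FORCE]. ROWS is JSON, a list of rows, each a list of 6 numbers: the shift along the tool's x, y, z in mm, then the turn, a rotation vector about the tool's x, y, z in rad. In form: [[x, y, z, ax, ay, az], ...]. A call has 1 to 20 rows; each row shifts and turns the pose as measured when the row begins, along the tool's axes as they then stand; what a row does not reach is not made up. A row lasts 1/10 s, in which the tool goes at most 50 mm and 8.59 degrees, less where a joint would pass 70% of its speed; a pose out of reach is approached as far as the arm can. A call is refused whole if a number of a shift passes 50 or a number of a turn 0.15, either way. A call with a gripper value outside its range is refused whole. OPENING is the closure, from 0 (fully open) to 1 (shut), set as the call begins (- or left out, the last holds). The fingers move at their own pace and stop on an object; FORCE is the grip in N (left out, the last holds). Time passes only in rows, so rows that do not move let the fingers close. It gives the time, the measured TCP pose, the force and the opening at its end, in the units of the state.
- r.get_obs(): the state, without advancing time (a new reading comes with each control period).
- r.camera(name): name is "scene" or "side" or "wrist"; returns a dict with "pixels" (420x560x3 uint8, red, green, blue), "K" (3x3 intrinsics, pixels), "camera_from_world" (4x4, takes a point from world to camera coordinates); the wrist camera has in their place "T_tool_cam" (4x4, takes a point from camera to tool coordinates, whose origin is the TCP and whose axes are the tool frame's). Camera axes: x right, y up, looking along -z (the intrinsics and any distortion apply to the point x, -y, -z); pixel columns grow to the right and rows downward; lengths in m; the calibration is good to about 2 mm. A picture is of the moment at which its call begins: read the wrist's pose just before it. There is no depth.
- r.close_job(): hands the job in, once; it reports no verdict.
Trained networks look in the newest picture that a camera, given by its name, has taken for a name from the list of things; names that differ only in an ending like _2 or _b are one class to them, and where a whole thing is asked for, a point or a joint stands for the part that bears it (a point fixed in the world has none). Each returns a list of dicts, best first, with "p" (0 to 1); they miss things now and then, are a little off and sometimes report something else, mostly with a low value. They report only what shows in the picture. A call takes as long as a camera call.
- r.look_for(camera, label): "centre" ([x, y, z] in m, in world coordinates, good to about 4 mm: the middle of the surface that is visible of it).
- r.silhouettes(camera, label): "mask" (420x560 bool, what is visible of it).
- r.place_of(camera, label): "centre" ([x, y, z] in m, in world coordinates, good to about 4 mm: a listed point, or the origin of a listed thing).
The state is a dict: "t": time; "joint_pos": joint angles; "joint_velocities": joint speeds; "joint_efforts": joint torques, N m; "position": TCP position; "tool_rot": TCP orientation; "contact_force": force on the tool from outside, world axes, zero at the start; "wrist_torque": the same for the moment, N m; "opening": finger opening in m.
Only numpy, scipy, OpenCV 4.12 (cv2) and the standard library are available. Lean on these libraries where they do the work, as an engineer would, in place of code of your own. Each camera call takes 0.05 s, during which the arm holds its last target. There are 200 camera calls.

## Working session

There is one attempt and no reset: what is moved stays moved. The work goes in short steps, Python scripts to look and compute and a shell command to move; the robot and the scene stay as the last step left them, time stands still between calls to the robot, and variables do not carry over. Pictures are saved under pics/ and viewed, about 8 in all and at most 12, crops included, and the job is handed in when it is done.

```bash
mkdir -p pics; cat > h.py <<'E'
from workcell import r
import numpy as np, cv2
from scipy.spatial.transform import Rotation as R
def cam(n,f=None):
    o=r.get_obs(); c=r.camera(n)
    if n=='wrist':
        T=np.eye(4);T[:3,:3]=R.from_rotvec(o['tool_rot']).as_matrix();T[:3,3]=o['position']
        c['wc']=T@c['T_tool_cam']
    else: c['wc']=np.linalg.inv(c['camera_from_world'])
    if f: cv2.imwrite('pics/'+f,cv2.cvtColor(c['pixels'],cv2.COLOR_RGB2BGR))
    return c
def ray(c,u,v,z):
    d=np.linalg.inv(c['K'])@[u,v,1]; d=c['wc'][:3,:3]@[d[0],-d[1],-d[2]]; p=c['wc'][:3,3]
    return p+d*(z-p[2])/d[2]
def pix(c,P):
    q=np.linalg.inv(c['wc'])@[*P,1]; q=c['K']@[q[0],-q[1],-q[2]]; return q[:2]/q[2]
E
python3 - <<'E'
from h import *
np.set_printoptions(precision=4,suppress=True)
o=r.get_obs(); print(o); print(R.from_rotvec(o['tool_rot']).as_matrix())
for n in ['scene','side']:
    c=cam(n,n+'0.png')
    for l in ['jig','pointer_tip','seat','pulley','mark','jar_of_washers','paste_tin','tape_measure']:
        print(n,l,[(np.round(d['centre'],4),round(d['p'],2)) for d in r.place_of(n,l)[:2]])
E
```

```text
{'t': 0.0, 'joint_pos': array([ 1.301 ,  0.4684, -0.0116,  1.6036,  0.006 ,  1.0715, -0.0563]), 'joint_velocities': array([-0.0002, -0.0025,  0.0015,  0.0008,  0.0005,  0.0003,  0.0016]), 'joint_efforts': array([ -0.0004, -53.2385,   0.0216, -25.1306,   0.0115,   0.0079,
        -0.    ]), 'position': array([ 0.1459, -0.6328,  0.2061]), 'tool_rot': array([-1.3069,  1.0417, -1.0391]), 'contact_force': array([ 0.0599,  0.8234, -0.322 ]), 'wrist_torque': array([-0.0416, -0.0037,  0.0056]), 'opening': 0.08565162044832976}
[[ 0.2248 -0.0006  0.9744]
 [-0.9744  0.0018  0.2248]
 [-0.0019 -1.     -0.0002]]
scene jig [(array([ 0.5917,  0.3346, -0.0003]), 0.85)]
scene pointer_tip []
scene seat [(array([0.5916, 0.3351, 0.0089]), 0.64)]
scene pulley [(array([0.4987, 0.3185, 0.0086]), 0.6)]
scene mark [(array([ 0.596 ,  0.3359, -0.0019]), 0.73), (array([0.494 , 0.3738, 0.0409]), 0.68)]
scene jar_of_washers [(array([ 0.6814,  0.1034, -0.0028]), 0.6)]
scene paste_tin [(array([ 0.5354,  0.563 , -0.0006]), 0.75)]
scene tape_measure [(array([ 0.4221,  0.5875, -0.001 ]), 0.82)]
side jig [(array([0.5897, 0.3361, 0.0019]), 0.85)]
side pointer_tip []
side seat [(array([0.5923, 0.333 , 0.007 ]), 0.58)]
side pulley [(array([0.5018, 0.3155, 0.0054]), 0.92)]
side mark [(array([0.4956, 0.3739, 0.0445]), 0.91)]
side jar_of_washers [(array([ 0.6821,  0.106 , -0.0001]), 0.94), (array([0.5906, 0.3393, 0.0018]), 0.34)]
side paste_tin [(array([0.5335, 0.5626, 0.0016]), 0.95)]
side tape_measure [(array([0.4213, 0.5878, 0.0029]), 0.97)]
```

```bash
cd pics; python3 -c "
import cv2,numpy as np
cv2.imwrite('a.png',cv2.resize(np.vstack([cv2.imread('scene0.png'),cv2.imread('side0.png')]),(400,600)) if 0 else cv2.resize(np.hstack([cv2.imread('scene0.png'),cv2.imread('side0.png')]),(800,300)))"
```

```text
(no output)
```

View pics/scene0.png

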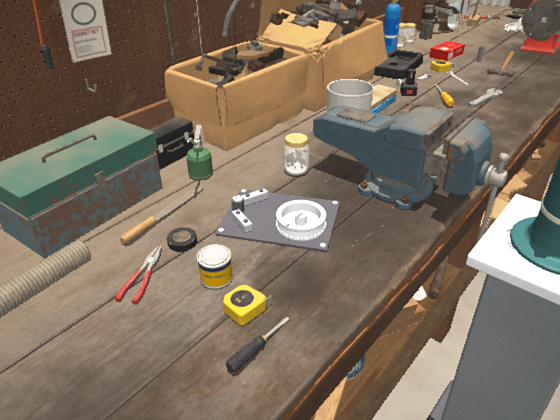

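View pics/side0.png

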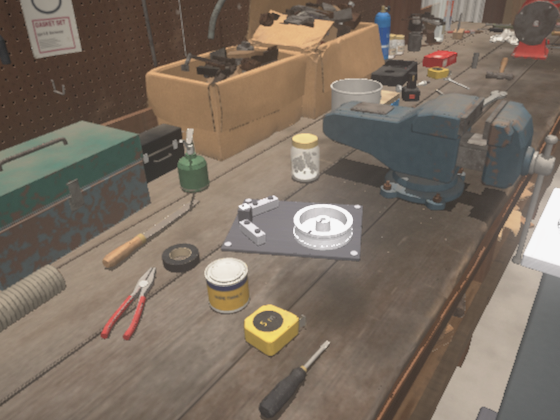

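```bash
python3 - <<'E'
from h import *
np.set_printoptions(precision=4,suppress=True)
c=cam('scene')
print('cam',c['wc'][:3,3])
for uv in [(219,233),(245,195),(338,204),(327,246)]: print('plate',uv,ray(c,*uv,.008))
for uv in [(365,190),(430,200),(395,200)]: print('vise',ray(c,*uv,0))
for p in [(.3,-.2,0),(.4,-.2,0),(.4,-.2,.3),(.5,-.1,.0),(.6,0,0),(.45,0,0),(.45,0,.3)]: print(p,pix(c,p))
E
```

```text
cam [-0.0615  1.0499  0.7066]
plate (219, 233) [0.6285 0.4633 0.008 ]
plate (245, 195) [0.6922 0.3057 0.008 ]
plate (338, 204) [0.4773 0.1871 0.008 ]
plate (327, 246) [0.4022 0.3419 0.008 ]
vise [0.4643 0.0768 0.    ]
vise [0.3081 0.0132 0.    ]
vise [0.3784 0.0695 0.    ]
(0.3, -0.2, 0) [465.9478 168.3502]
(0.4, -0.2, 0) [433.0531 157.7641]
(0.4, -0.2, 0.3) [452.3887  57.2869]
(0.5, -0.1, 0.0) [386.2887 160.498 ]
(0.6, 0, 0) [339.0446 163.2598]
(0.45, 0, 0) [384.1573 179.9748]
(0.45, 0, 0.3) [397.8769  74.4353]
```

```bash
python3 -m jog '[[0,-50,0,0,0,0],[0,-50,0,0,0,0],[0,-50,0,0,0,0],[0,-50,0,0,0,0],[-2,0,50,0,-0.077,0],[-2,0,50,0,-0.077,0],[-2,0,50,0,-0.077,0],[-2,0,50,0,-0.077,0],[-2,0,50,0,-0.077,0],[-2,0,50,0,-0.077,0],[-2,0,50,0,-0.077,0],[-2,0,50,0,-0.077,0]]' 0 40
```

```text
t: 2.15
position: [0.4802, -0.4369, 0.4124]
tool_rot: [-1.499, 0.569, -0.567]
contact_force: [1.1, -0.8, 0.2]
opening: 0.0854
```

```bash
python3 -m jog '[[-2,0,50,0,-0.077,0],[-2,0,50,0,-0.077,0],[-2,0,50,0,-0.077,0],[-2,0,50,0,-0.077,0],[-2,0,50,0,-0.077,0],[-2,0,50,0,-0.077,0],[-2,0,50,0,-0.077,0],[-2,0,50,0,-0.077,0],[-2,0,50,0,-0.077,0],[-2,0,50,0,-0.077,0],[-2,0,50,0,-0.077,0],[-2,0,50,0,-0.077,0],[-2,0,50,0,-0.077,0],[-2,0,50,0,-0.077,0],[-2,0,50,0,-0.077,0],[-2,0,50,0,-0.077,0],[0,0,0,0,0,0]]'
cat > m.py <<'E'
from h import *
np.set_printoptions(precision=4,suppress=True)
import sys
c=cam('wrist',sys.argv[1]); o=r.get_obs()
M=R.from_rotvec(o['tool_rot']).as_matrix()
print(o['t'],o['position'],'\n',M,'az x',np.degrees(np.arctan2(M[1,0],M[0,0])),'j7',o['joint_pos'][6],'cam',c['wc'][:3,3])
for l in sys.argv[2:]: print(l,[(np.round(d['centre'],4),round(d['p'],2)) for d in r.place_of('wrist',l)[:2]])
E
python3 m.py w1.png jig seat pulley mark pointer_tip
```

```text
t: 3.85
position: [0.5393, 0.3149, 0.4079]
tool_rot: [-1.522, -0.444, 0.448]
contact_force: [-0.1, 0.3, 0.7]
opening: 0.085
3.9 [0.5419 0.3114 0.4076] 
 [[ 0.8454 -0.002  -0.5341]
 [ 0.5341 -0.0011  0.8454]
 [-0.0022 -1.      0.0001]] az x 32.284552774850866 j7 -0.21862558756012992 cam [0.4985 0.378  0.5762]
jig [(array([ 0.5946,  0.3328, -0.005 ]), 0.6)]
seat [(array([0.5963, 0.3326, 0.0128]), 0.71)]
pulley [(array([0.5002, 0.3165, 0.0068]), 0.81)]
mark [(array([0.4965, 0.3729, 0.0416]), 0.93)]
pointer_tip [(array([0.6481, 0.3612, 0.0454]), 0.9)]
```

View pics/w1.png

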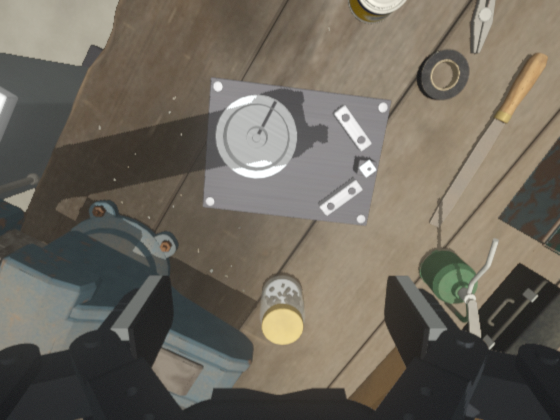

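```bash
cat > fit.py <<'E'
from h import *
np.set_printoptions(precision=4,suppress=True)
c=cam('wrist')
q=np.array([(213,79),(389,98),(371,225),(205,208)],float)
P=np.array([ray(c,*x,.008)[:2] for x in q]); L=np.array([(-.17,-.1),(.1,-.1),(.1,.1),(-.17,.1)])
for s in (L,L*[1,-1]):
    U,_,Vt=np.linalg.svd((s-s.mean(0)).T@(P-P.mean(0))); D=np.diag([1,np.sign(np.linalg.det(U@Vt))]); A=(U@D@Vt).T
    t=P.mean(0)-A@s.mean(0); print(np.degrees(np.arctan2(A[1,0],A[0,0])),t,'res mm',1e3*(s@A.T+t-P).round(4).tolist().__len__(),np.abs(s@A.T+t-P).max()*1e3)
print('pointer',ray(c,361,166,.044),'pulley disc',ray(c,257,136,.042),'mark',ray(c,275,103,.042))
g=cv2.cvtColor(c['pixels'],cv2.COLOR_RGB2GRAY)
m=r.silhouettes('wrist','pulley')[0]['mask'].astype(np.uint8)
e=cv2.fitEllipse(max(cv2.findContours(m,0,1)[0],key=len)); print(e,ray(c,*e[0],.025))
E
python3 fit.py
```

```text
24.504678587222283 [0.6037 0.3232] res mm 4000.0 182.97541942865618
25.947506060532575 [0.6033 0.324 ] res mm 4000.0 4.50485189392813
pointer [0.6584 0.351  0.044 ] pulley disc [0.5064 0.3081 0.042 ] mark [0.5047 0.3605 0.042 ]
((255.14576721191406, 127.09100341796875), (79.76716613769531, 82.0268325805664), 170.24488830566406) [0.4974 0.3158 0.025 ]
```

```bash
cat > fit.py <<'E'
from h import *
from scipy.optimize import least_squares
np.set_printoptions(precision=4,suppress=True)
# fit jig plate (masks jig + pulley union) and pulley ellipse
c=cam('wrist'); 
d=r.silhouettes('wrist','jig')[0]; m=d['mask'].astype(np.uint8)
pd=r.silhouettes('wrist','pulley')[0]; mp=pd['mask'].astype(np.uint8)
e=cv2.fitEllipse(max(cv2.findContours(mp,0,1)[0],key=len)); print('pulley',pd['p'],e,ray(c,*e[0],.025))
h=cv2.convexHull(max(cv2.findContours(m|mp,0,1)[0],key=len))[:,0].astype(float)
a=cv2.approxPolyDP(h.astype(np.float32)[:,None],8,True)[:,0]; print('jig',d['p'],a.tolist())
if len(a)==4:
    P=np.array([ray(c,*x,.008)[:2] for x in a]); L=np.array([(-.17,-.1),(.1,-.1),(.1,.1),(-.17,.1)])
    best=None
    for s in (L,L[::-1]):
        for k in range(4):
            f=lambda p:(np.roll(s,k,0)@np.array([[np.cos(p[2]),np.sin(p[2])],[-np.sin(p[2]),np.cos(p[2])]])+p[:2]-P).ravel()
            o=least_squares(f,[.59,.33,.47])
            if best is None or o.cost<best.cost: best=o
    print('jig',best.x,np.degrees(best.x[2]),np.abs(best.fun).max())
E
python3 fit.py
python3 -m jog '[[0,40,0,0,0,0],[0,40,0,0,0,0],[0,40,0,0,0,0],[0,0,-30,0,0,0],[0,0,0,0,0,0],[0,0,0,0,0,0]]' 0.62; python3 fit.py; python3 m.py w2.png jig seat pulley mark pointer_tip
```

```text
pulley 0.56 ((255.2248992919922, 127.38336944580078), (81.16536712646484, 83.40109252929688), 172.291259765625) [0.4974 0.316  0.025 ]
jig 0.93 [[209.0, 69.0], [390.0, 89.0], [368.0, 214.0], [204.0, 200.0]]
jig [0.5298 0.3048 3.5979] 206.14347491703685 0.0032860529545957196
t: 5.0
position: [0.5626, 0.2794, 0.2839]
tool_rot: [-1.527, -0.432, 0.431]
contact_force: [0.5, 0.7, -0.6]
opening: 0.0324
pulley 0.61 ((245.9571075439453, 106.99573516845703), (106.31958770751953, 111.45665740966797), 160.75775146484375) [0.4962 0.3168 0.025 ]
jig 0.93 [[186.0, 32.0], [421.0, 58.0], [390.0, 222.0], [182.0, 202.0]]
jig [0.5296 0.3042 3.5943] 205.9402164068879 0.00330284528956043
5.2 [0.563  0.2801 0.285 ] 
 [[ 0.8513  0.003  -0.5246]
 [ 0.5246  0.0005  0.8514]
 [ 0.0028 -1.     -0.0011]] az x 31.641083063202164 j7 -0.21196996573294574 cam [0.5224 0.3437 0.4529]
jig [(array([ 0.5954,  0.3333, -0.0005]), 0.68), (array([0.6782, 0.1096, 0.0059]), 0.25)]
seat [(array([0.5956, 0.3314, 0.0124]), 0.78)]
pulley [(array([0.499 , 0.314 , 0.0071]), 0.85)]
mark [(array([0.4993, 0.3722, 0.0438]), 0.64)]
pointer_tip [(array([0.6493, 0.3639, 0.0442]), 0.9)]
```

View pics/w2.png

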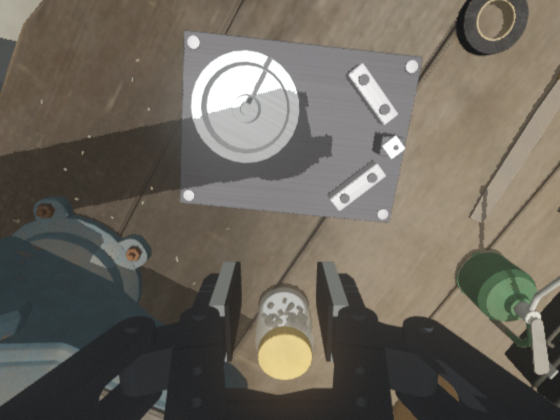

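```bash
python3 - <<'E'
from h import *
np.set_printoptions(precision=3,suppress=True)
c=cam('scene')
for uv in [(316,118),(325,145),(400,112),(470,112),(395,150),(350,180)]: print(uv,[ray(c,*uv,z) for z in (.1,.2,.25)])
c=cam('wrist')
for uv in [(45,205),(130,240),(135,285),(245,385)]: print(uv,[ray(c,*uv,z) for z in (0.02,.1,.2)])
E
```

```text
(316, 118) [array([ 0.713, -0.035,  0.1  ]), array([0.586, 0.144, 0.2  ]), array([0.522, 0.233, 0.25 ])]
(325, 145) [array([0.592, 0.09 , 0.1  ]), array([0.484, 0.248, 0.2  ]), array([0.43 , 0.327, 0.25 ])]
(400, 112) [array([ 0.537, -0.226,  0.1  ]), array([ 0.439, -0.016,  0.2  ]), array([0.389, 0.089, 0.25 ])]
(470, 112) [array([ 0.372, -0.354,  0.1  ]), array([ 0.3  , -0.123,  0.2  ]), array([ 0.265, -0.007,  0.25 ])]
(395, 150) [array([ 0.431, -0.001,  0.1  ]), array([0.349, 0.173, 0.2  ]), array([0.309, 0.259, 0.25 ])]
(350, 180) [array([0.441, 0.199, 0.1  ]), array([0.358, 0.339, 0.2  ]), array([0.317, 0.409, 0.25 ])]
(45, 205) [array([0.344, 0.086, 0.02 ]), array([0.377, 0.134, 0.1  ]), array([0.418, 0.193, 0.2  ])]
(130, 240) [array([0.453, 0.098, 0.02 ]), array([0.466, 0.144, 0.1  ]), array([0.482, 0.201, 0.2  ])]
(135, 285) [array([0.485, 0.043, 0.02 ]), array([0.492, 0.099, 0.1  ]), array([0.501, 0.168, 0.2  ])]
(245, 385) [array([ 0.691, -0.021,  0.02 ]), array([0.66 , 0.046, 0.1  ]), array([0.621, 0.131, 0.2  ])]
```

```bash
python3 -m jog '[[-41.5,0,20,0,0,0],[-41.5,0,20,0,0,0],[0,30,0,0,-0.124,0],[0,40,0,0,-0.124,0],[0,40,0,0,-0.124,0],[0,40,0,0,-0.124,0],[0,20,0,0,0,0],[0,20,0,0,0,0],[0,0,0,0,0,0]]'
python3 fit.py; python3 m.py w3.png pulley mark pointer_tip seat
```

```text
t: 6.45
position: [0.4708, 0.2716, 0.0901]
tool_rot: [-1.408, -0.84, 0.825]
contact_force: [0.7, -0.6, -0.2]
opening: 0.0325
pulley 0.87 ((360.9404602050781, 214.54246520996094), (171.0607147216797, 189.0330352783203), 101.93447875976562) [0.4968 0.3208 0.025 ]
jig 0.82 [[330.0, 55.0], [559.0, 233.0], [559.0, 322.0], [533.0, 388.0], [329.0, 377.0], [173.0, 284.0]]
6.65 [0.4734 0.2737 0.0941] 
 [[ 0.4808  0.0165 -0.8767]
 [ 0.8768  0.0059  0.4809]
 [ 0.0131 -0.9998 -0.0116]] az x 61.262319841600736 j7 0.041944714599684844 cam [0.4037 0.3087 0.261 ]
pulley [(array([0.5002, 0.3146, 0.0029]), 0.85)]
mark [(array([0.4973, 0.3739, 0.0397]), 0.79)]
pointer_tip [(array([0.6483, 0.3593, 0.0461]), 0.83)]
seat [(array([0.5932, 0.3326, 0.0114]), 0.74)]
```

View pics/w3.png

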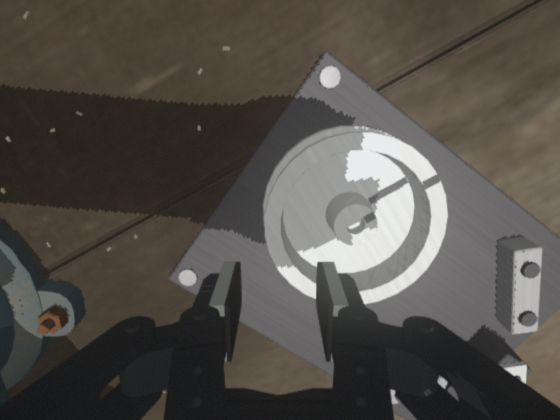

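```bash
cat > s.py <<'E'
from h import *
np.set_printoptions(precision=4,suppress=True)
o=r.get_obs(); M=R.from_rotvec(o['tool_rot']).as_matrix()
w=np.cross(M[:,1],[0,0,-1])
print(round(o['t'],2),o['position'],'az',np.degrees(np.arctan2(M[1,0],M[0,0])).round(2),'level turn',M.T@w,'F',o['contact_force'],'tq',o['wrist_torque'],'open',o['opening'],'j7',o['joint_pos'][6])
E
python3 -m jog '[[-3,30,0,0.0116,0,0.0131],[0,20,0,0,0,0],[0,0,0,0,0,0]]'; python3 s.py
```

```text
t: 7.15
position: [0.4747, 0.2713, 0.0453]
tool_rot: [-1.408, -0.836, 0.827]
contact_force: [0.7, -0.2, 0.5]
opening: 0.0322
7.15 [0.4747 0.2713 0.0453] az 61.18 level turn [0.0041 0.     0.0035] F [ 0.735  -0.1588  0.5201] tq [-0.0177  0.0594  0.002 ] open 0.032246910351763525 j7 -0.0026780777027197566
```

```bash
python3 -m jog '[[-1,12,0,0.004,0,0.0035],[0,10,0,0,0,0],[0,0,0,0,0,0]]'; python3 s.py
```

```text
t: 7.45
position: [0.4754, 0.271, 0.0239]
tool_rot: [-1.406, -0.833, 0.829]
contact_force: [0.3, 0.9, -0.3]
opening: 0.0321
7.45 [0.4754 0.271  0.0239] az 61.17 level turn [0.0015 0.     0.0021] F [ 0.2867  0.9275 -0.3024] tq [-0.0137 -0.0011 -0.0023] open 0.03210089603914794 j7 -0.023202291406158915
```

```bash
python3 -m jog '[[0,0,0,0,0,0],[0,0,0,0,0,0],[0,0,0,0,0,0],[0,0,0,0,0,0],[0,0,0,0,0,0]]' 1 40; python3 s.py; python3 m.py w4.png pulley mark
```

```text
t: 7.95
position: [0.4764, 0.2718, 0.0255]
tool_rot: [-1.407, -0.836, 0.827]
contact_force: [-0.6, -0.0, -0.3]
opening: 0.0003
7.95 [0.4764 0.2718 0.0255] az 61.18 level turn [0.0031 0.     0.0044] F [-0.5545 -0.0263 -0.282 ] tq [0.0478 0.0056 0.0327] open 0.0002869469432963751 j7 -0.02282249084253619
8.0 [0.4763 0.2719 0.0255] 
 [[ 0.482   0.0047 -0.8762]
 [ 0.8762  0.0024  0.482 ]
 [ 0.0044 -1.     -0.003 ]] az x 61.1836614317601 j7 -0.022814229661242233 cam [0.4088 0.3076 0.1934]
pulley []
mark [(array([0.4957, 0.3713, 0.045 ]), 0.9)]
```

View pics/w4.png

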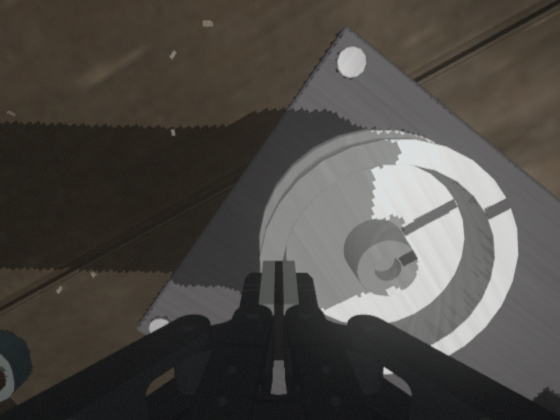

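```bash
cat > rim.py <<'E'
from h import *
import sys
np.set_printoptions(precision=4,suppress=True)
f=sys.argv[1]; cx,cy=map(float,sys.argv[2:4]); save=sys.argv[4]
c=cam('wrist'); im=cv2.cvtColor(c['pixels'],cv2.COLOR_RGB2BGR); o=r.get_obs()
print('tcp pix',pix(c,o['position']))
t=np.linspace(0,2*np.pi,73)
for rad,z,col in ((.060,.017,(0,0,255)),(.05825,.042,(0,255,0)),(.048,.042,(255,0,0))):
    P=np.array([pix(c,(cx+rad*np.cos(a),cy+rad*np.sin(a),z)) for a in t]).astype(np.int32)
    cv2.polylines(im,[P],True,col,1)
cv2.circle(im,tuple(pix(c,o['position']).astype(int)),3,(0,255,255),-1)
cv2.imwrite('pics/'+save,im)
E
python3 rim.py x .4985 .317 w5.png
```

```text
tcp pix [279.0286 256.7225]
```

View pics/w5.png

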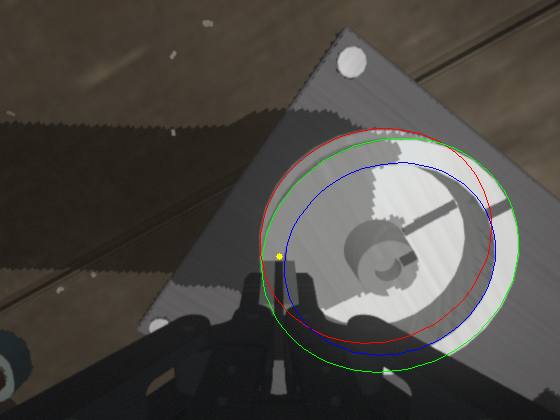

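```bash
cat > sc.py <<'E'
from h import *
import sys
L=[]
for n in ('scene','side'):
    c=cam(n); u,v=pix(c,(.53,.31,.05)).astype(int); im=cv2.cvtColor(c['pixels'],cv2.COLOR_RGB2BGR)
    w=70; y0=max(v-w,0);x0=max(u-w,0); L.append(cv2.resize(im[y0:y0+2*w,x0:x0+2*w],(400,400),interpolation=2))
cv2.imwrite('pics/'+sys.argv[1],np.hstack(L))
E
python3 sc.py s1.png
```

```text
(no output)
```

View pics/s1.png

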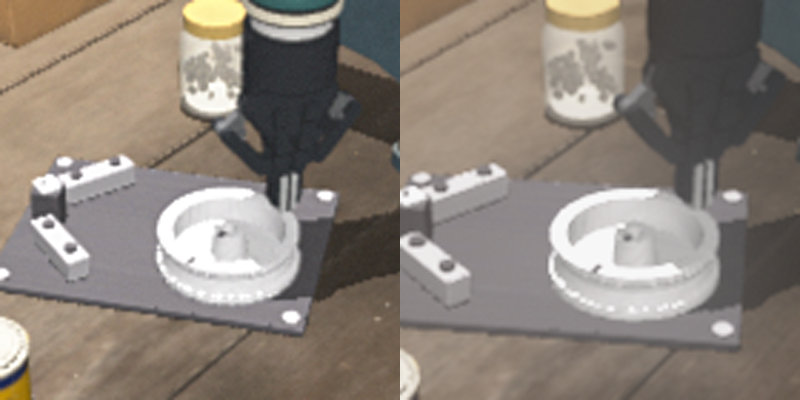

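```bash
python3 -m jog '[[0,-5,0,0,0,0]]'; python3 -m jog '[[0,-15,0,0,0,0],[0,-10,0,0,0,0],[0,0,0,0,0,0]]'; python3 s.py; python3 rim.py x .4985 .317 w6.png; python3 fit.py | head -1; python3 m.py w7.png pulley mark|tail -2
```

```text
t: 8.35
position: [0.4757, 0.2715, 0.0299]
tool_rot: [-1.406, -0.834, 0.828]
contact_force: [-0.1, -0.1, 0.9]
opening: 0.0002
t: 8.65
position: [0.4761, 0.2721, 0.0582]
tool_rot: [-1.406, -0.836, 0.827]
contact_force: [-0.7, 0.4, 0.0]
opening: 0.0001
8.65 [0.4761 0.2721 0.0582] az 61.21 level turn [ 0.0028 -0.      0.0045] F [-0.6541  0.4431  0.0134] tq [ 0.0176 -0.016  -0.0031] open 7.655681198266752e-05 j7 0.013859710307098944
tcp pix [278.6545 256.3444]
pulley [(array([0.4956, 0.3195, 0.004 ]), 0.66)]
mark [(array([0.4999, 0.3738, 0.0413]), 0.55)]Traceback (most recent call last):
  File "fit.py", line 7, in <module>
    pd=r.silhouettes('wrist','pulley')[0]; mp=pd['mask'].astype(np.uint8)
       ~~~~~~~~~~~~~~~~~~~~~~~~~~~~~~~^^^
IndexError: list index out of range
```

View pics/w6.png

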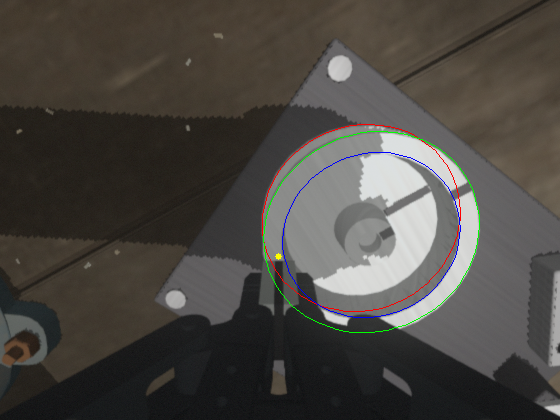

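```bash
python3 - <<'E'
from h import *
np.set_printoptions(precision=4,suppress=True)
c=cam('wrist','w8.png'); Ti=np.linalg.inv(c['T_tool_cam']); K=c['K']
for y in (10,0,-5,-10,-15,-19,-25):
    q=Ti@[0,y/1e3,0,1]; q=K@[q[0],-q[1],-q[2]]; print(y,q[:2]/q[2])
    q=Ti@[0.0,y/1e3,0.011,1]; q=K@[q[0],-q[1],-q[2]]; print('   padedge',q[:2]/q[2])
s=cam('scene'); print('scene f',s['K'][0,0],'tcp',pix(s,r.get_obs()['position']))
g=cv2.imread('pics/w8.png'); cv2.imwrite('pics/w9.png',np.hstack([cv2.resize(g[230:330,210:350],(400,286),interpolation=2),cv2.resize(cv2.imread('pics/w4.png')[230:330,210:350],(400,286),interpolation=2)]))
E
```

```text
10 [279.1219 248.9719]
   padedge [279.1344 229.3831]
0 [279.1703 256.824 ]
   padedge [279.1844 236.3355]
-5 [279.1965 261.0659]
   padedge [279.2114 240.0965]
-10 [279.2241 265.5414]
   padedge [279.2399 244.0687]
-15 [279.2533 270.2705]
   padedge [279.2701 248.2703]
-19 [279.2778 274.2511]
   padedge [279.2956 251.8104]
-25 [279.3169 280.5806]
   padedge [279.3361 257.4462]
scene f 478.14672192253136 tcp [320.0086 203.5747]
```

View pics/w9.png

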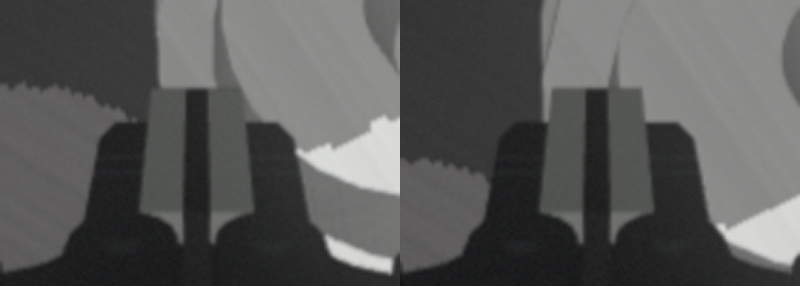

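```bash
python3 - <<'E'
from h import *
np.set_printoptions(precision=4,suppress=True)
s=cam('scene'); u,v=pix(s,(.53,.31,.05)).astype(int)
for z in (.0255,.035,.045,.055): 
    p=pix(s,(.4763,.2719,z)); print(z,(p-[u-70,v-70])*400/140)
for a in (241,247): print('rim top',[(pix(s,(.4965+rr*np.cos(np.radians(a)),.3185+rr*np.sin(np.radians(a)),.042))-[u-70,v-70])*400/140 for rr in (.058,.048)])
# profile of brightness now near the finger in scene
g=cv2.cvtColor(s['pixels'],cv2.COLOR_RGB2GRAY)
p=pix(s,r.get_obs()['position']).round().astype(int); print(p); print(g[p[1]-16:p[1]+8,p[0]-10:p[0]+11])
E
```

```text
0.0255 [279.8721 227.8109]
0.035 [280.2429 218.6948]
0.045 [280.6369 209.0061]
0.055 [281.0349 199.221 ]
rim top [array([291.067 , 213.1132]), array([280.2439, 215.7152])]
rim top [array([287.6336, 209.3625]), array([277.4297, 212.593 ])]
[320 204]
[[107 107 108 107  80  52  39  49  46  57 141 177 149  92 164 155  79  58
   95 103 100]
 [110 105 107 106  79  48  40  49  48  67 140 176 128  88 166 153  81  57
   93 102 102]
 [106 105 109 107  80  45  40  50  51  77 148 176 123  87 165 156  81  65
   96 102 101]
 [104 102 104 104  81  54  38  49  45  76 151 176 126  85 167 156  79  68
   97 100  96]
 [107 106 105 107 101  62  45  52  46  72 153 174 123  87 168 153  77  75
   91  90  93]
 [103 102 103 105 105  77  44  48  47  72 151 177 122  89 164 134  77  90
   97  94  94]
 [103 105 103 103 103  98  69  50  43  75 149 176 107 100 168 138  93  92
   95  95  93]
 [106 106 103 101  98  99  96  63  55  89 158 177 102 104 171 146 101  91
   96  93  95]
 [103 102  95  97  97 100  96  88 101 128 170 178 106 102 158 126  98  92
   95  97  96]
 [109 107  88 100  99  97  94  91  97 128 192 153 
[... 585 characters left out ...]
2 193 198 200 199 190 171 149 139 140 141 143 143 144 143 140
  141 141 140]
 [212 213 207 201 202 197 198 200 195 181 155 140 137 142 142 144 141 143
  143 144 143]
 [213 213 206 203 200 200 202 199 200 200 195 164 141 138 139 140 140 139
  139 141 142]
 [214 213 208 206 200 197 196 196 198 199 201 193 167 139 138 136 139 140
  138 139 140]
 [217 215 210 208 201 194 190 189 194 200 201 202 195 158 142 138 143 142
  141 139 138]
 [217 216 211 206 202 197 191 184 186 194 200 202 204 195 153 140 139 143
  142 140 139]
 [215 214 208 208 204 199 190 184 178 177 196 202 200 206 176 144 139 141
  145 145 146]
 [213 212 209 205 203 196 190 185 176 172 182 199 204 203 202 157 138 141
  143 140 106]]
```

```bash
python3 -m jog '[[-3,0,0,0.003,0,0.0045],[0,0,0,0,0,0],[0,25,0,0,0,0],[0,10,0,0,0,0],[0,0,0,0,0,0]]' 0.62; python3 s.py; python3 -m jog '[[0,6,0,0,0,0],[0,3,0,0,0,0]]'; python3 -m jog '[[0,4,0,0,0,0],[0,0,0,0,0,0]]'; python3 s.py
```

```text
t: 9.65
position: [0.4736, 0.2687, 0.0201]
tool_rot: [-1.405, -0.829, 0.834]
contact_force: [0.5, -0.6, 0.1]
opening: 0.0324
9.65 [0.4736 0.2687 0.0201] az 61.2 level turn [-0.0023 -0.     -0.0028] F [ 0.5138 -0.6265  0.127 ] tq [-0.021  -0.0105  0.0022] open 0.0324269332106402 j7 -0.022010594134390552
t: 9.85
position: [0.474, 0.2692, 0.0115]
tool_rot: [-1.405, -0.83, 0.834]
contact_force: [-0.5, -0.4, -0.5]
opening: 0.0324
t: 10.05
position: [0.4743, 0.2694, 0.0075]
tool_rot: [-1.405, -0.83, 0.833]
contact_force: [0.3, -0.1, -0.1]
opening: 0.0322
10.05 [0.4743 0.2694 0.0075] az 61.22 level turn [-0.0015  0.     -0.0013] F [ 0.2805 -0.1064 -0.1347] tq [ 0.0385 -0.0291 -0.0003] open 0.03220761018370463 j7 -0.037202815598548704
```

```bash
python3 -m jog '[[0,4,0,0,0,0],[0,0,0,0,0,0]]'; python3 -m jog '[[0,3,0,0,0,0],[0,0,0,0,0,0]]'; python3 -m jog '[[0,0,0,0,0,0],[0,0,0,0,0,0],[0,0,0,0,0,0],[0,0,0,0,0,0]]' 1 40; python3 s.py
```

```text
t: 10.25
position: [0.4746, 0.2696, 0.0036]
tool_rot: [-1.405, -0.831, 0.832]
contact_force: [0.3, -0.4, 0.3]
opening: 0.0322
t: 10.45
position: [0.4747, 0.2696, 0.0005]
tool_rot: [-1.405, -0.831, 0.832]
contact_force: [-0.6, -0.1, -0.1]
opening: 0.0324
t: 10.85
position: [0.4744, 0.2696, 0.0006]
tool_rot: [-1.405, -0.832, 0.833]
contact_force: [-0.4, -1.0, -0.0]
opening: 0.0099
10.85 [0.4744 0.2696 0.0006] az 61.27 level turn [-0.0008 -0.     -0.0007] F [-0.3682 -0.9834 -0.0432] tq [-0.0445  0.0139  0.1239] open 0.00989564826163621 j7 -0.04534248045997658
```

```bash
python3 -m jog '[[3,0,-4,0,0,0],[3,0,-4,0,0,0],[3,0,-4,0,0,0],[3,0,-4,0,0,0],[3,0,-4,0,0,0],[3,0,-4,0,0,0],[0,0,0,0,0,0]]'; python3 s.py
```

```text
t: 11.55
position: [0.4982, 0.2743, 0.0007]
tool_rot: [-1.402, -0.826, 0.847]
contact_force: [0.3, -0.7, -0.9]
opening: 0.0098
11.55 [0.4982 0.2743 0.0007] az 61.58 level turn [-0.0078  0.     -0.0102] F [ 0.3354 -0.7484 -0.9454] tq [ 0.1894 -0.25    0.0964] open 0.009800184189885392 j7 -0.002045085983537893
```

```bash
python3 -m jog '[[3.2,0,-4.6,-0.003,0,-0.004],[3.2,0,-4.6,-0.003,0,-0.004],[3.2,0,-4.6,-0.002,0,-0.003],[3.2,0,-4.6,-0.002,0,-0.003],[3.2,0,-4.6,-0.002,0,-0.003],[3.2,0,-4.6,-0.002,0,-0.003],[0,0,0,0,0,0]]'; python3 s.py
```

```text
t: 12.25
position: [0.5293, 0.2787, 0.0007]
tool_rot: [-1.402, -0.844, 0.833]
contact_force: [-0.3, -0.0, 1.7]
opening: 0.0098
12.25 [0.5293 0.2787 0.0007] az 61.71 level turn [0.0028 0.     0.006 ] F [-0.2625 -0.0451  1.6716] tq [-0.0957  0.3072  0.1305] open 0.009797370638815629 j7 0.028086323483965718
```

```bash
python3 -m jog '[[3.2,0,-4.6,0.001,0,0.002],[3.2,0,-4.6,0.001,0,0.002],[3.2,0,-4.6,0,0,0],[3.2,0,-4.6,0,0,0],[3.2,0,-4.6,0,0,0],[0,0,0,0,0,0]]'; python3 s.py; python3 m.py w10.png seat jig pointer_tip mark pulley | tail -5
```

```text
t: 12.85
position: [0.5578, 0.2821, 0.0007]
tool_rot: [-1.402, -0.838, 0.839]
contact_force: [-1.5, 0.3, 1.8]
opening: 0.0098
12.85 [0.5578 0.2821 0.0007] az 61.75 level turn [-0.0006  0.     -0.    ] F [-1.4509  0.3141  1.8492] tq [0.0417 0.2788 0.0643] open 0.009761165822212701 j7 0.06914915085090385
seat []
jig []
pointer_tip [(array([0.649 , 0.3583, 0.0468]), 0.76), (array([0.5815, 0.3281, 0.0049]), 0.67)]
mark [(array([0.5789, 0.3859, 0.0376]), 0.69)]
pulley [(array([0.5844, 0.3273, 0.007 ]), 0.91)]
```

```bash
for i in 1 2; do python3 -m jog '[[2.4,0,-1.75,0,0,0],[1.6,0,-1.2,0,0,0],[0,0,0,0,0,0]]'|sed -n 1,4p; done; python3 s.py
```

```text
t: 13.45
position: [0.5586, 0.2822, 0.0007]
tool_rot: [-1.404, -0.833, 0.846]
contact_force: [1.0, 1.9, -1.8]
t: 13.75
position: [0.5603, 0.2829, 0.0007]
tool_rot: [-1.405, -0.828, 0.853]
contact_force: [-0.5, -0.1, 0.5]
13.75 [0.5603 0.2829 0.0007] az 61.86 level turn [-0.0054  0.     -0.0143] F [-0.4806 -0.1439  0.5305] tq [ 0.1177 -0.0939  0.1035] open 0.009451025905332021 j7 0.07792226014527834
```

```bash
python3 -m jog '[[3.3,0,-2.4,-0.003,0,-0.008],[3.3,0,-2.4,-0.003,0,-0.008],[0,0,0,0,0,-0.002]]'|sed -n 1,4p; python3 s.py
```

```text
t: 14.05
position: [0.5659, 0.2856, 0.0007]
tool_rot: [-1.402, -0.841, 0.841]
contact_force: [0.0, 0.9, 0.0]
14.05 [0.5659 0.2856 0.0007] az 61.9 level turn [-0.0006 -0.      0.0001] F [0.0072 0.9436 0.0034] tq [0.1059 0.037  0.1307] open 0.009831328726094313 j7 0.07901882933575538
```

```bash
for i in 1 2; do python3 -m jog '[[3,0,-2.2,0,0,-0.002],[0,0,0,0,0,0]]'|sed -n 1,4p; python3 s.py; done
```

```text
t: 14.25
position: [0.5682, 0.2868, 0.0007]
tool_rot: [-1.401, -0.84, 0.842]
contact_force: [0.3, 1.0, 0.9]
14.25 [0.5682 0.2868 0.0007] az 61.92 level turn [-0.0016  0.     -0.0002] F [0.3061 1.0189 0.9316] tq [ 0.1674 -0.0356  0.0837] open 0.010214403630130578 j7 0.08238373413990961
t: 14.45
position: [0.5679, 0.2867, 0.0007]
tool_rot: [-1.401, -0.835, 0.848]
contact_force: [0.9, 1.8, -1.4]
14.45 [0.5679 0.2867 0.0007] az 61.94 level turn [-0.0052 -0.     -0.0062] F [ 0.9366  1.7953 -1.3812] tq [ 0.3638 -0.3418  0.1435] open 0.009826522538482743 j7 0.08582434068795104
```

```bash
python3 -m jog '[[-1,0,0.7,-0.005,0,-0.006],[0.2,0,4.3,0,0.08,0],[0.2,0,4.3,0,0.08,0],[0.2,0,4.3,0,0.08,0],[0.2,0,4.3,0,0.08,0],[0.2,0,4.3,0,0.08,0],[0,0,0,0,0,0]]'|sed -n 1,4p; cat >> s.py <<'E'
a=np.arctan2(M[1,0],M[0,0]); C=o['position'][:2]+.0531*np.array([np.cos(a),np.sin(a)]); d=C-[.5932,.3337]; y=np.radians(26)
print('centre jig mm',1e3*np.array([d@[np.cos(y),np.sin(y)],d@[-np.sin(y),np.cos(y)]]))
E
python3 s.py
```

```text
t: 15.15
position: [0.552, 0.3027, 0.0007]
tool_rot: [-1.503, -0.529, 0.516]
contact_force: [-2.8, 0.9, 1.8]
15.15 [0.552  0.3027 0.0007] az 38.26 level turn [-0.001   0.      0.0088] F [-2.7964  0.8893  1.8303] tq [ 0.19    0.7168 -0.0676] open 0.009958021095119667 j7 -0.30896118340954964
centre jig mm [1.2596 1.4328]
```

```bash
python3 -m jog '[[-2.5,0,-1,0,0,0.006],[0.2,0,4.2,0,0.08,0.001],[0.2,0,4.2,0,0.08,0.001],[0.2,0,4.2,0,0.08,0],[0.2,0,4.2,0,0.08,0],[0,0,0,0,0,0]]'|sed -n 1,4p;python3 s.py; python3 -m jog '[[0.2,0,4.2,0,0.08,0],[0.2,0,4.2,0,0.08,0],[0.2,0,4.2,0,0.08,0],[0,0,0,0,0,0]]'|sed -n 1,1p; python3 s.py;python3 m.py w11.png mark pulley pointer_tip jig| tail -4
```

```text
t: 15.75
position: [0.5438, 0.3173, 0.0007]
tool_rot: [-1.547, -0.275, 0.27]
contact_force: [-2.7, 1.5, 2.3]
15.75 [0.5438 0.3173 0.0007] az 19.94 level turn [-0.0058 -0.      0.0042] F [-2.6951  1.5143  2.2995] tq [ 0.26    0.5201 -0.0592] open 0.009490879457053462 j7 -0.5967441395051327
centre jig mm [1.1611 1.2781]
t: 16.15
16.15 [0.5408 0.3291 0.0007] az 6.45 level turn [-0.0068 -0.      0.0014] F [-1.0586  2.9696  1.3619] tq [ 0.3853  0.481  -0.026 ] open 0.0095330471917316 j7 -0.8054753071948456
centre jig mm [0.9521 1.0304]
mark [(array([0.6414, 0.369 , 0.0432]), 0.69)]
pulley [(array([0.5922, 0.3366, 0.0022]), 0.86)]
pointer_tip []
jig []
```

```bash
python3 -m jog '[[0.2,0,4.2,-0.005,0.08,0.001],[0.2,0,4.2,-0.002,0.08,0],[0,0,0,0,0,0]]'|sed -n 1,1p; python3 s.py; python3 -m jog '[[0,0,0,0,0,0],[0,0,0,0,0,0],[0,0,0,0,0,0],[0,0,0,0,0,0]]' 0.62|sed -n 1,5p; python3 -m jog '[[0,-20,0,0,0,0],[0,-30,0,0,0,0],[0,-40,0,0,0,0],[0,-50,0,0,0,0],[0,-20,-30,0,0,0],[0,0,-30,0,0,0],[0,0,0,0,0,0]]'; python3 m.py w12.png pulley mark pointer_tip seat jig
```

```text
t: 16.7
16.7 [0.5405 0.3369 0.0007] az -2.79 level turn [-0.0001  0.     -0.0011] F [-3.3563  2.7056 -1.0257] tq [0.6652 0.5585 0.109 ] open 0.009716136149992387 j7 -0.9491644041573127
centre jig mm [0.5544 0.3761]
t: 17.1
position: [0.5438, 0.3317, 0.0003]
tool_rot: [-1.574, 0.037, -0.039]
contact_force: [-0.8, 0.6, -0.9]
opening: 0.0323
t: 17.8
position: [0.5427, 0.2671, 0.1661]
tool_rot: [-1.579, 0.036, -0.039]
contact_force: [-0.6, -1.2, -0.1]
opening: 0.0327
17.85 [0.5426 0.2696 0.1664] 
 [[ 0.9989  0.0024  0.0459]
 [-0.0459 -0.0064  0.9989]
 [ 0.0027 -1.     -0.0063]] az x -2.6295336233927182 j7 -0.7729581824441477 cam [0.5451 0.3436 0.3335]
pulley [(array([0.5919, 0.3343, 0.0029]), 0.64)]
mark [(array([0.6465, 0.3636, 0.0405]), 0.75), (array([0.5905, 0.3348, 0.0033]), 0.62)]
pointer_tip [(array([0.6482, 0.3612, 0.0453]), 0.82)]
seat []
jig []
```

```bash
cat > ortho.py <<'E'
from h import *
import sys
c=cam('wrist'); O=np.array([.5932,.3337]); y=np.radians(26); X=np.array([np.cos(y),np.sin(y)]); Y=np.array([-np.sin(y),np.cos(y)])
# ortho at z: 3 px/mm, jig x right -75..95mm, jig y up -75..75
def ortho(z):
    S=np.array([(-75,75),(95,75),(95,-75),(-75,-75)]); dst=np.float32([(0,0),(510,0),(510,450),(0,450)])
    src=np.float32([pix(c,(*(O+X*a/1e3+Y*b/1e3),z)) for a,b in S])
    return cv2.warpPerspective(cv2.cvtColor(c['pixels'],cv2.COLOR_RGB2BGR),cv2.getPerspectiveTransform(src,dst),(510,450),flags=cv2.INTER_CUBIC)
if __name__=='__main__': cv2.imwrite('pics/'+sys.argv[1],ortho(.042))
E
python3 ortho.py o1.png
```

```text
(no output)
```

View pics/o1.png

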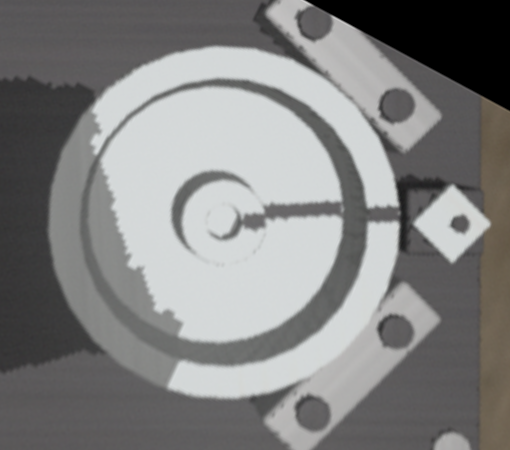

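```bash
cat > ang.py <<'E'
from ortho import *
g=cv2.cvtColor(ortho(.042),cv2.COLOR_BGR2GRAY).astype(float)
# rim outer circle by hough on bright disc edges, then polar profile of the rim top
cir=cv2.HoughCircles(cv2.GaussianBlur(g,(5,5),0).astype(np.uint8),cv2.HOUGH_GRADIENT,2,200,param1=150,param2=20,minRadius=170,maxRadius=181); 
print('circles',cir); cx,cy=223.5,221.5
def f(p,rs=(150,168)):
    t=np.radians(np.arange(-15,15,.1)); 
    pr=np.array([np.mean([cv2.getRectSubPix(g.astype(np.float32),(1,1),(float(p[0]+q*np.cos(a)),float(p[1]-q*np.sin(a))))[0,0] for q in range(*rs,3)]) for a in t])
    w=np.clip(np.median(pr)-25-pr,0,None); return np.degrees((w*t).sum()/w.sum()), w.max()
print('rim mark deg',f((cx,cy)),'inner/outer',f((cx,cy),(150,158)),f((cx,cy),(160,170)))
h=ortho(.018); cv2.imwrite('pics/web.png',h)
m=np.argwhere((g[190:260,405:450]>190)); print('pointer leftmost col',405+m[:,1].min(),'row',190+m[m[:,1]<=m[:,1].min()+2][:,0].mean())
E
python3 ang.py
```

```text
circles [[[223.  221.  175.4]
  [419.  265.  179.8]]]
rim mark deg (np.float64(2.745161625202949), np.float32(95.02294)) inner/outer (np.float64(2.7362548012307726), np.float32(95.12382)) (np.float64(2.753942276068661), np.float32(95.33049))
pointer leftmost col 416 row 223.26315789473685
```

```bash
python3 -m jog '[[-3.2,0,33,0,0,0],[-3.2,20,33,0,0,0],[0,40,0,0,0,0],[0,40,0,0,0,0],[0,10,0,0,0,0],[0,0,0,0,0,0]]'|sed -n 1,3p; python3 s.py
```

```text
t: 18.8
position: [0.5367, 0.3447, 0.0502]
tool_rot: [-1.574, 0.03, -0.029]
18.8 [0.5367 0.3447 0.0502] az -2.17 level turn [ 0.0038 -0.     -0.0006] F [0.3454 0.4827 0.3198] tq [ 0.0762 -0.0329 -0.0027] open 0.03243745381662284 j7 -0.9343896532143728
centre jig mm [0.9021 9.6047]
```

```bash
python3 -m jog '[[2.7,0,-8.2,0.004,0,0],[0,20,0,0,0,0],[0,10,0,0,0,0],[0,0,0,0,0,0]]'|sed -n 1,4p; python3 s.py
```

```text
t: 19.2
position: [0.544, 0.3362, 0.0259]
tool_rot: [-1.566, 0.025, -0.037]
contact_force: [0.2, 0.6, 0.4]
19.2 [0.544  0.3362 0.0259] az -2.28 level turn [-0.0047  0.      0.0075] F [0.2117 0.603  0.405 ] tq [0.0367 0.0489 0.0688] open 0.03266753657838775 j7 -0.9324341628645537
centre jig mm [ 3.681  -1.3186]
```

```bash
python3 -m jog '[[-5,0,0,-0.005,0,0.0075],[0,12,0,0,0,0],[0,11,0,0,0,0],[0,0,0,0,0,0]]'|sed -n 1,4p; python3 s.py; python3 -m jog '[[0,0,0,0,0,0],[0,0,0,0,0,0],[0,0,0,0,0,0],[0,0,0,0,0,0]]' 1 40 |sed -n 5p; python3 s.py
```

```text
t: 19.6
position: [0.5412, 0.337, 0.0051]
tool_rot: [-1.568, 0.029, -0.036]
contact_force: [-0.2, -1.1, -0.4]
19.6 [0.5412 0.337  0.0051] az -2.35 level turn [-0.0022 -0.      0.0044] F [-0.1907 -1.0839 -0.3893] tq [ 0.0111  0.0125 -0.0307] open 0.032427534109785563 j7 -0.9474080889185929
centre jig mm [1.3883 0.5526]
opening: 0.0094
20.0 [0.5405 0.337  0.0046] az -2.33 level turn [-0.0014  0.      0.003 ] F [ 0.0774  0.4368 -0.3131] tq [-0.0215  0.0607 -0.0582] open 0.00937028167813449 j7 -0.9475855027876569
centre jig mm [0.7983 0.9024]
```

```bash
python3 -m jog '[[0,0,1.5,-0.001,0.028,0.002],[0,0,1.5,0,0.028,0],[0,0,0,0,0,0]]'|sed -n 1p; python3 s.py
```

```text
t: 20.3
20.3 [0.5407 0.3404 0.0047] az -5.8 level turn [-0.0008  0.      0.0009] F [ 0.4048 -0.0782 -0.525 ] tq [ 0.0693  0.0061 -0.0301] open 0.009561636367248808 j7 -0.9990609164062733
centre jig mm [0.8584 1.0765]
```

```bash
python3 -m jog '[[3.4,0,2.1,0,0,0]]'|sed -n 1p; python3 s.py;  python3 -m jog '[[0,0,0,0,0,0],[0,0,0,0,0,0],[0,0,0,0,0,0],[0,0,0,0,0,0]]' 0.62|sed -n 1,5p; python3 -m jog '[[0,-20,0,0,0,0],[0,-30,0,0,0,0],[0,-40,0,0,0,0],[0,-50,0,0,0,0],[0,-20,-30,0,0,0],[0,0,-30,0,0,0],[0,0,0,0,0,0]]'; python3 ang.py;python3 ortho.py o2.png; python3 m.py w13.png pulley mark pointer_tip
```

```text
t: 20.4
20.4 [0.5408 0.3406 0.0045] az -5.81 level turn [ 0.0048 -0.     -0.0051] F [-17.3115  -8.2594  16.8504] tq [-1.8823  3.3682  0.0202] open 0.009562352260948394 j7 -0.996737015138642
centre jig mm [1.1035 1.188 ]
t: 20.8
position: [0.5415, 0.3414, 0.0052]
tool_rot: [-1.573, 0.083, -0.076]
contact_force: [0.1, -0.1, 0.5]
opening: 0.0328
t: 21.5
position: [0.5375, 0.2816, 0.1716]
tool_rot: [-1.572, 0.08, -0.077]
contact_force: [-0.5, -0.7, -0.3]
opening: 0.0325
circles [[[225.  221.  175.4]]]
rim mark deg (np.float64(-0.23706662073624912), np.float32(94.1085)) inner/outer (np.float64(-0.23276113687348787), np.float32(93.063545)) (np.float64(-0.29217786313863503), np.float32(95.094376))
pointer leftmost col 416 row 223.5
21.65 [0.5362 0.2864 0.1707] 
 [[ 0.9955 -0.0035  0.0947]
 [-0.0947  0.0003  0.9955]
 [-0.0035 -1.     -0.    ]] az x -5.436145751109874 j7 -0.8373067187697173 cam [0.5437 0.3603 0.3394]
pulley [(array([0.5959, 0.3375, 0.0043]), 0.59)]
mark [(array([0.6461, 0.3575, 0.0438]), 0.65), (array([0.6484, 0.3616, 0.0451]), 0.29)]
pointer_tip [(array([0.6475, 0.3582, 0.0475]), 0.61)]
```

View pics/o2.png

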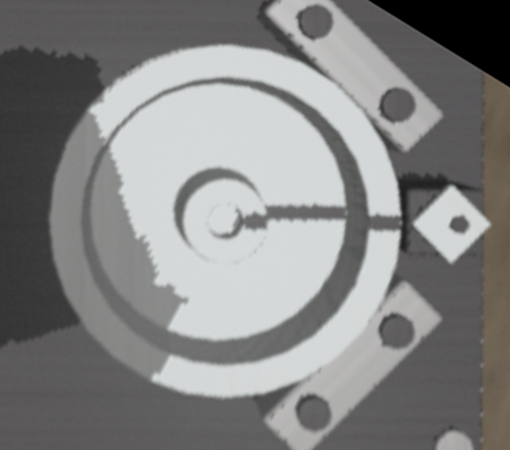

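```bash
python3 -m jog '[[-21.7,0,8.7,0,0,0],[0,0,0,0,-0.137,0],[0,0,0,0,-0.137,0],[0,0,0,0,-0.137,0],[0,0,0,0,-0.137,0],[0,50,0,0,0,0],[0,40,0,0,0,0],[0,0,0,0,0,0]]' 1 40|sed -n 1p; cat >> s.py <<'E'
d=o['position'][:2]-[.5932,.3337]; print('TCP jig mm',1e3*np.array([d@[np.cos(y),np.sin(y)],d@[-np.sin(y),np.cos(y)]]))
E
python3 s.py
```

```text
t: 22.6
22.6 [0.5108 0.3063 0.0751] az 27.97 level turn [-0.0071  0.     -0.0068] F [-0.2289 -0.5475 -0.9343] tq [-0.0418  0.0691  0.045 ] open 0.00012186824254120673 j7 -0.4266370473971501
centre jig mm [-33.0063  13.3197]
TCP jig mm [-86.075   11.4961]
```

```bash
python3 -m jog '[[0.4,0,-10.3,-0.007,0.035,-0.007],[0,30,0,0,0,0],[0,30,0,0,0,0],[0,8,0,0,0,0],[0,0,0,0,0,0]]'|sed -n 1p; python3 s.py
```

```text
t: 23.1
23.1 [0.522  0.3004 0.0129] az 25.59 level turn [0.0007 0.     0.0117] F [-0.2145  0.2587 -0.2951] tq [-0.0493  0.0028 -0.0353] open -1.589927855750328e-05 j7 -0.5038976911299421
centre jig mm [-25.5065   0.8715]
TCP jig mm [-78.6051   1.2483]
```

```bash
python3 -m jog '[[0,6,0,0,0,0.01],[0,0,0,0,0,0]]'|sed -n 1p; python3 s.py; for i in 1 2; do python3 -m jog '[[3,0,0,0,0,0],[0,0,0,0,0,0]]'|sed -n 1,4p; done; python3 s.py
```

```text
t: 23.3
23.3 [0.5242 0.3014 0.01  ] az 25.53 level turn [0.0008 0.     0.0058] F [-0.3729 -0.5505  0.2554] tq [-0.063  -0.0021  0.0267] open 0.00021151119329153675 j7 -0.5020638375374985
centre jig mm [-23.0562   0.7909]
TCP jig mm [-76.1544   1.2219]
t: 23.5
position: [0.5286, 0.3036, 0.0123]
tool_rot: [-1.541, -0.356, 0.342]
contact_force: [0.7, -0.9, -0.1]
t: 23.7
position: [0.5322, 0.3053, 0.0133]
tool_rot: [-1.54, -0.357, 0.34]
contact_force: [-0.8, 0.3, -0.3]
23.7 [0.5322 0.3053 0.0133] az 25.49 level turn [0.0005 0.     0.011 ] F [-0.7608  0.3195 -0.2593] tq [-0.0173  0.0329 -0.0407] open 9.571005467925634e-05 j7 -0.4970944409124298
centre jig mm [-14.1733   0.7969]
TCP jig mm [-67.2712   1.2655]
```

```bash
python3 -m jog '[[0,7,0,0,0,0.01],[0,2,0,0,0,0]]'|sed -n 1p; python3 s.py; for i in 1 2 3; do python3 -m jog '[[2,0,0,0,0,0]]'|sed -n 2,4p; done; python3 s.py
```

```text
t: 23.9
23.9 [0.5327 0.3058 0.011 ] az 25.47 level turn [0.0042 0.     0.0005] F [-8.5252 -5.6231 18.9272] tq [-1.28    1.5909 -0.0232] open -0.00022953617254927686 j7 -0.4971764922012694
centre jig mm [-13.5399   0.9389]
TCP jig mm [-66.6376   1.4316]
position: [0.5341, 0.3065, 0.0121]
tool_rot: [-1.547, -0.35, 0.348]
contact_force: [0.9, -0.5, -0.5]
position: [0.5351, 0.307, 0.0123]
tool_rot: [-1.548, -0.349, 0.35]
contact_force: [-3.8, -2.7, 3.3]
position: [0.535, 0.307, 0.0118]
tool_rot: [-1.55, -0.345, 0.353]
contact_force: [-6.4, -4.0, 5.4]
24.2 [0.535  0.307  0.0118] az 25.5 level turn [ 0.0063  0.     -0.0065] F [-6.3707 -4.0421  5.4198] tq [-0.7272  1.4735  0.0051] open 0.00016459715381882687 j7 -0.4923381682773658
centre jig mm [-10.8644   1.0496]
TCP jig mm [-63.9624   1.5158]
```

```bash
python3 -m jog '[[-10,0,0,0,0,0],[0,8,0,0.005,0,-0.005],[0,8,0,0,0,0],[0,0,0,0,0,0]]'|sed -n 1,4p; python3 s.py; for i in 1 2 3; do python3 -m jog '[[3,0,0,0,0,0]]'|sed -n 2,4p; done; python3 s.py
```

```text
t: 24.6
position: [0.5255, 0.3023, -0.0072]
tool_rot: [-1.543, -0.348, 0.35]
contact_force: [-0.3, 0.9, -0.5]
24.6 [ 0.5255  0.3023 -0.0072] az 25.5 level turn [ 0.     -0.     -0.0011] F [-0.3309  0.9035 -0.5076] tq [-0.0059 -0.057  -0.013 ] open 0.00034471560577704224 j7 -0.5091624244496648
centre jig mm [-21.5339   0.9578]
TCP jig mm [-74.6319   1.4197]
position: [0.528, 0.3034, -0.0079]
tool_rot: [-1.543, -0.348, 0.351]
contact_force: [-0.3, -0.1, -0.6]
position: [0.5285, 0.3035, -0.0084]
tool_rot: [-1.545, -0.343, 0.355]
contact_force: [-11.6, -6.1, 10.1]
position: [0.5282, 0.3033, -0.0088]
tool_rot: [-1.549, -0.338, 0.361]
contact_force: [-10.2, -5.7, 9.4]
24.9 [ 0.5282  0.3033 -0.0088] az 25.5 level turn [ 0.0027  0.     -0.0154] F [-10.1637  -5.7315   9.4225] tq [-1.0177  2.0019 -0.0212] open -7.791134201049705e-05 j7 -0.5022949613934619
centre jig mm [-18.6417   0.7414]
TCP jig mm [-71.7396   1.2051]
```

```bash
python3 -m jog '[[5,0,0,0.002,0,-0.012]]'|sed -n 2,4p; python3 s.py; python3 -m jog '[[-10,0,0,0,0,0],[-10,0,0,0,0,0],[0,-20,0,0,0,0],[0,-50,0,0,0,0],[0,-50,0,0,0,0],[0,-50,0,0,0,0],[0,0,-30,0,0,0],[0,0,0,0,0,0]]'; python3 ang.py; python3 fit.py|head -1; python3 m.py w14.png pulley pointer_tip mark; for n in scene; do python3 - <<'E'
from h import *
c=cam('side')
for l in ('jar_of_washers','paste_tin','tape_measure','pulley'): print(l,[np.round(d['centre'],4) for d in r.place_of('side',l)[:1]])
E
done
```

```text
position: [0.5284, 0.3034, -0.0093]
tool_rot: [-1.548, -0.339, 0.36]
contact_force: [-13.6, -7.5, 11.6]
25.0 [ 0.5284  0.3034 -0.0093] az 25.51 level turn [ 0.0028 -0.     -0.0137] F [-13.6336  -7.4937  11.6332] tq [-1.4346  2.81   -0.0205] open 0.00025861633358865375 j7 -0.5034792692495066
centre jig mm [-18.4382   0.7587]
TCP jig mm [-71.5362   1.2133]
t: 25.8
position: [0.5247, 0.2685, 0.1668]
tool_rot: [-1.548, -0.344, 0.358]
contact_force: [0.2, -0.5, -0.9]
opening: 0.0004
circles [[[227.  219.  175.4]
  [289.   11.  177.6]]]
rim mark deg (np.float64(0.005982690535269047), np.float32(90.565216)) inner/outer (np.float64(0.043669281418108226), np.float32(89.14178)) (np.float64(-0.07311865676284046), np.float32(91.95384))
pointer leftmost col 419 row 222.92857142857144
pulley 0.95 ((389.3830871582031, 157.21214294433594), (143.13070678710938, 151.28518676757812), 65.88089752197266) [0.5949 0.3377 0.025 ]
26.05 [0.5207 0.2736 0.165 ] 
 [[ 0.8982 -0.0125 -0.4394]
 [ 0.4393 -0.0055  0.8983]
 [-0.0136 -0.9999  0.0006]] az x 26.06382324413425 j7 -0.3417010136764894 cam [0.489  0.342  0.3335]
pulley [(array([0.5896, 0.3354, 0.004 ]), 0.92)]
pointer_tip [(array([0.6492, 0.3591, 0.0475]), 0.75)]
mark [(array([0.6468, 0.3586, 0.0417]), 0.65)]
jar_of_washers [array([0.6801, 0.108 , 0.0014])]
paste_tin [array([ 0.5343,  0.5664, -0.003 ])]
tape_measure [array([0.4235, 0.5897, 0.0014])]
pulley [array([0.5975, 0.3306, 0.0082])]
```

```bash
python3 -m jog '[[0,0,0,0,0,0],[0,0,0,0,0,0]]'|sed -n 1p; cat >> ang.py <<'E'
from scipy.optimize import least_squares
P=[]
for a in np.radians(np.r_[-32:33:3,55:125:3,240:305:3]):
    q=np.arange(165,186,.5); pr=np.array([cv2.getRectSubPix(g.astype(np.float32),(1,1),(float(225+s*np.cos(a)),float(220-s*np.sin(a))))[0,0] for s in q])
    k=np.argmin(np.gradient(cv2.GaussianBlur(pr[None],(9,1),2)[0])); P.append((225+q[k]*np.cos(a),220-q[k]*np.sin(a)))
P=np.array(P); s=least_squares(lambda x:np.hypot(P[:,0]-x[0],P[:,1]-x[1])-x[2],[225,220,175],loss='soft_l1')
print('circle',s.x,'mark deg',f(s.x[:2])[0]); tc=(405+m[:,1].min(),190+m[m[:,1]<=m[:,1].min()+2][:,0].mean())
n=np.linalg.inv(c['wc']); cam_j=np.array([(c['wc'][:2,3]-O)@X,(c['wc'][:2,3]-O)@Y])*1e3; H=c['wc'][2,3]
tj=np.array([tc[0]/3-75,75-tc[1]/3]); tj=cam_j+(tj-cam_j)*(H-.045)/(H-.042); cj=np.array([s.x[0]/3-75,75-s.x[1]/3])
print('tip rel centre mm',tj-cj,'deg',np.degrees(np.arctan2(*(tj-cj)[::-1])))
E
python3 ang.py|tail -2
```

```text
t: 26.65
circle [224.88881114 220.78536349 176.01917449] mark deg -0.6670566515131691
tip rel centre mm [62.78542812 -0.53188218] deg -0.48536541539736233
```

```bash
python3 -c "
from workcell import r
print(r.get_obs()['t'],r.close_job())"
```

```text
the job is handed in; nothing more can be done
26.7 None
```

The pulley is in the V with its engraved line facing the pointer, let go, and the job is handed in at 26.7 s with the gripper about 0.16 m above the work.

**What I did:** I gripped the pulley by its rim and slid it along the plate into the V. I turned it by the rim in two goes and let go. Then I pushed it home from the mouth side with shut fingers, in line with its centre.

**Last checks:**
- **Line and pointer:** the line lies at -0.67° and the pointer tip at -0.49°, both in the jig's frame, so they agree to about 0.2°.
- **Seating:** a final push of about 15 N moved the pulley no further, and it was held at 19 N before that. The top view before that push showed it against the flanks and back stop.
- **Bystanders:** the network puts the jar, tin and tape measure within about 5 mm of their starting places, which is about its own error.

**What failed or disagreed:**
- **First grasp missed:** the real fingertips sit about 20–30 mm behind the stated TCP, so the fingers shut in the air above the rim. I went lower and gripped it there.
- **Tilt while sliding:** with the pulley gripped, the tool leaned by up to about 0.014 rad, so the pulley may have tipped slightly for a moment. I levelled it as I went.
- **Push touching from above:** the first push with shut fingers briefly pressed down with about 19 N, probably on the rim's top edge. I backed off and pushed lower.
- **Pointer distance:** the last image gave 62.8 mm from the pulley's centre to the pointer tip, against 61 mm nominal. I put this down to how the tip shows in the picture, but it could hide a gap of up to about 2 mm.

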